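# Free the seized clamp knob and set the slicing stop to the sample biscuit

### The arm

A 6-joint arm with a two-finger parallel gripper is mounted at the origin on the work surface; the furniture and walls round the work are solid. World frame = base frame: x ahead of the robot, y to its left, z up, the work surface at z = 0. Lengths are in m, angles in rad, forces in N, time in s.
With the tool pointing down it reaches from about 0.3 to 1 m from the base axis. Payload 5.1 kg.
Tool frame: the origin (TCP) lies at the very end of the fingers, on their centre line; the grasp point (between the pads) lies 19 mm behind it; z points along the fingers, y is the direction in which the jaws open and shut (so a half turn about z gives the same grasp; the last joint's range is limited). The gripper opens to 95 mm and grips with 3 to 60 N. Pads are 20 mm wide; open, the fingers measure 119 mm over their backs; the gripper's body (75 mm by 180 mm) begins 59 mm behind the grasp point.
Start: joints at [1.057, 0.124, 1.65, -0, 1.367, -0.083], TCP at [0.271, 0.591, 0.215] pointing down, gripper open.
Joint ranges: [-2.61, 2.61], [-1.02, 2.33], [0.03, 2.71], [-1.35, 4.49], [0.32, 2.68], [-2.91, 2.91]. Speed limits (rad/s): [2.57, 2.57, 3.14, 3.14, 3.14, 3.14].

### API

Orientations are given as a rotation vector (axis times angle).
In Python, from workcell import monitor, optics, hand_in gives the robot as it stands.
- The arm moves only by the tool jog_arm, never from a script. Its argument "moves" is a list of rows, each a list of 3 entries, a list of its own where there are three numbers: the shift along the tool's x, y, z in mm, then the turn about the tool's z in rad, then the finger opening in mm, from 0 to 95.1. In form: [[[tx, ty, tz], roll, fingers], ...]. A call has 1 to 10 rows; each row shifts and turns the commanded pose from where the row before left it, along the tool's axes as they then stand; what a row does not reach is not made up. A row lasts 1/8 s, in which the tool goes at most 62.5 mm and 10.7 degrees, less where a joint would pass 70% of its speed; a pose out of reach is approached as far as the arm can. A call with a gripper value outside its range is refused whole. The fingers move at their own pace and stop on an object; "force" is the grip in N (left out, the last holds). Time passes only in rows, so rows that do not move let the fingers close. It gives the time, the measured TCP pose, the force and the opening at its end, in the units of the state.
- monitor.observe(): the state, without advancing time (a new reading comes with each control period).
- optics.grab_frame(name): name is "scene" or "top" or "wrist"; returns a dict with "img" (480x640x3 uint8, red, green, blue), "fx", "fy", "cx", "cy" (pixels), "R" (3x3) and "t" (3): a world point X has camera coordinates R X + t; the wrist camera has in their place "T_tool_cam" (4x4, takes a point from camera to tool coordinates, whose origin is the TCP and whose axes are the flange's). Camera axes: x right, y down, z forward; pixel columns grow to the right and rows downward; lengths in m; the calibration is good to about 2 mm. A picture is of the moment at which its call begins: read the wrist's pose just before it. There is no depth.
- hand_in(): hands the job in, once; it reports no verdict.
The state is a dict: "t": time; "joints": joint angles; "dq": joint speeds; "joint_efforts": joint torques, N m; "tool_pos": TCP position; "tcp_rot": TCP orientation; "contact_force": force on the tool from outside, world axes, zero at the start; "ft_torque": the same for the moment, N m; "opening": opening from 0.0 (shut) to 1.0 (fully open).
Only numpy, scipy, OpenCV 4.12 (cv2) and the standard library are available. Lean on these libraries where they do the work, as an engineer would, in place of code of your own. Each camera call takes 0.05 s, during which the arm holds its last target.

### The job

The clamping knob of the slicing guide's length stop is seized with dried sugar: rock it gently back and forth in small arcs, leaning on it a moment at each end without straining its stem, until it breaks free, and turn it open. Then slide the stop up until the sample biscuit lies snug between stop plate and knife guide, without crushing it, turn the knob tight again and let go. Leave everything else where it is.

Things in the scene. Friction and masses are not known exactly. Their poses are not given: they have to be found in the camera images.
- slicing_guide: Slicing guide, fixed: white plastic board 340 mm long (its y, to the left), 136 mm deep (its x, away from the robot), bed 16 mm above the table. Origin at table height, 10 mm right of the board's middle. Along y at x = +50 mm runs a slotted aluminium rail (30 mm wide, top at z 29 mm). At the right end an upright double steel plate with a blade slit, the knife guide, 54 mm above the table.
- guide_face (a point): Middle of the foot of the knife guide's face, which looks to the board's +y and against which the biscuit is measured; board x -18, y -115 mm, bed height.
- stop_slide (a joint): Length stop: aluminium carriage (48 x 46 mm, top 54 mm above the table) astride the rail, with a steel plate across the bed. Value = clear width (m) between knife guide and stop plate: falls as the stop slides to the board's -y. Clamped it holds more than 20 N; with the screw open 0.9 rad or more it slides with about 2 N (move it by the gripped knob).
- stop_plate (a point): Middle of the foot of the stop plate's face towards the biscuit (looking to the board's -y); the knob's axis lies 24 mm to its +y side, 68 mm to its +x side.
- knob_grip (a point): Middle of the grip, on the knob's upright axis, 76 mm above the table. Black plastic thumb-turn on the carriage: an upright flat grip 46 mm long (point's y), 10 mm thick (point's x), from 14 mm below to 12 mm above this point; carriage top 22 mm below it. Pinch it from above, firmly (35 N is safe), across the 10 mm and turn about the upright axis; the point turns with it.
- clamp_screw (a joint): Angle of the screw under the knob, rad, growing counter-clockwise from above (loosening); 0 tight, clamp lets go at about 0.8, ends -0.7, 2.2. Seized: jams some 0.3 rad either side of a middle that may lie 0.19 off 0. Lean on the loosening jam 0.5 s, then on the tightening jam, and so on: each frees a little, and after four it breaks free at a tightening swing. Quick swings or one-sided pushes free nothing.
- stem_twist (a joint): Elastic wind-up of the knob's stem, rad: grip angle minus screw angle, 6 N m per rad, positive when forced counter-clockwise. The screw's friction alone (under 0.1 N m, also when free) winds it by 0.01 to 0.02; against the jam 0.035 to 0.05 (0.2 to 0.3 N m) is right; beyond 0.07 (0.42 N m) the stem is ruined. Once free, tighten to 0 or on to the firm end at -0.7.
- sample_biscuit: The sample: long chocolate biscuit half, 91 mm long (its y, rounded ends), 35 mm wide, 11 mm high, loose on the bed between knife guide and stop plate, roughly along the board's y, 3 to 12 mm from the knife guide. Squeezed endwise with over 25 N it breaks. Origin at the middle of its underside.
- short_biscuit: Chocolate biscuit half, 69 x 33 x 11 mm, waiting on the board left of the stop. Leave it alone. Origin at the middle of its underside.
- jam_biscuit: Biscuit half with piped jam, 70 x 38 x 19 mm, on the table at the front right. Leave it alone. Origin at the middle of its underside.
Mind the look-alikes: they are no part of the job. Leave any turquoise look-alike of the sample_biscuit alone.

How it is judged:
By the outcome, as a careful person would: the job done as asked, in the order asked, and still so for the second after the job is handed in, with the robot touching nothing.
It also fails if it takes over 69 s, if anything falls off the work surface, if the arm or the gripper's body presses on something with over 40 N, if the wrist force passes 120 N, or if a joint passes its speed limit or range.

## Working session

There is one attempt and no reset: what is moved stays moved. The work goes in short steps, Python scripts to look and compute and a tool call to move; the robot and the scene stay as the last step left them, time stands still between calls to the robot, and variables do not carry over. Pictures are saved under pics/ and viewed, and the job is handed in when it is done.

Besides the shell and the picture viewer there is one more tool, called after ">>>" as name(argument=value, ...) on one line, values as JSON. jog_arm: Moves the arm, as the interface text tells. Its arguments: {"type":"object","properties":{"moves":{"type":"array","items":{"type":"array"}},"force":{"type":"number"}},"required":["moves"]}

```bash
mkdir -p pics; ls
python3 - <<'E'
from workcell import monitor, optics
import cv2
s=monitor.observe()
for k in s: print(k,s[k])
for n in("scene","top","wrist"):
    f=optics.grab_frame(n); cv2.imwrite(f"pics/{n}0.png",f["img"][:,:,::-1])
    print(n,{k:f[k] for k in f if k!="img"})
E
```

```text
pics
t 0.0
joints [ 1.05742072e+00  1.24505067e-01  1.65165590e+00 -1.53710411e-05
  1.36748047e+00 -8.26210437e-02]
dq [-4.75798928e-04 -8.80246567e-06 -1.22573075e-03 -8.96651670e-04
  7.54449548e-04 -1.49057628e-03]
joint_efforts [ 2.66230281e-04 -4.17610538e+01 -3.59928489e+01  7.74647109e-02
  4.93026094e-02 -1.89349921e-04]
tool_pos [0.27114316 0.59005099 0.21339777]
tcp_rot [-0.67127805 -3.06843476  0.00308275]
contact_force [-0.0433252   0.78175905  0.58585306]
ft_torque [-0.01119291 -0.00318547 -0.02464534]
opening 1.0003803643490965
scene {'fx': 465.4896813695281, 'fy': 465.4896813695281, 'cx': 315.9166793244456, 'cy': 242.83147706039753, 'R': array([[ 0.66748576, -0.74461046, -0.00424584],
       [-0.34095464, -0.30056043, -0.89073754],
       [ 0.66197635,  0.59600226, -0.4544982 ]]), 't': array([-0.34854635,  0.19727429,  0.78569992])}
top {'fx': 495.33529730044904, 'fy': 495.33529730044904, 'cx': 321.9335536008077, 'cy': 241.66023574333673, 'R': array([[-0.07851921, -0.99688513, -0.00740057],
       [-0.97380964,  0.07828636, -0.21346199],
       [ 0.21337645, -0.00955412, -0.97692334]]), 't': array([-0.03123425,  0.46005909,  0.95663704])}
wrist {'fx': 350.94934164178403, 'fy': 350.94934164178403, 'cx': 313.639907243348, 'cy': 239.94688931890732, 'T_tool_cam': array([[ 3.42446253e-05, -9.54111816e-01, -2.99450566e-01,
         8.50217058e-02],
       [ 9.99999618e-01, -2.28732408e-04,  8.43147196e-04,
        -4.18713160e-04],
       [-8.72950752e-04, -2.99450480e-01,  9.54111444e-01,
        -1.68912053e-01],
       [ 0.00000000e+00,  0.00000000e+00,  0.00000000e+00,
         1.00000000e+00]])}
```

View pics/scene0.png

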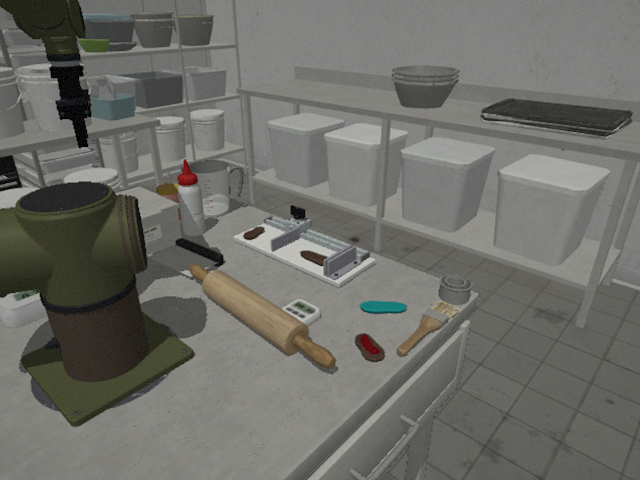

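View pics/top0.png

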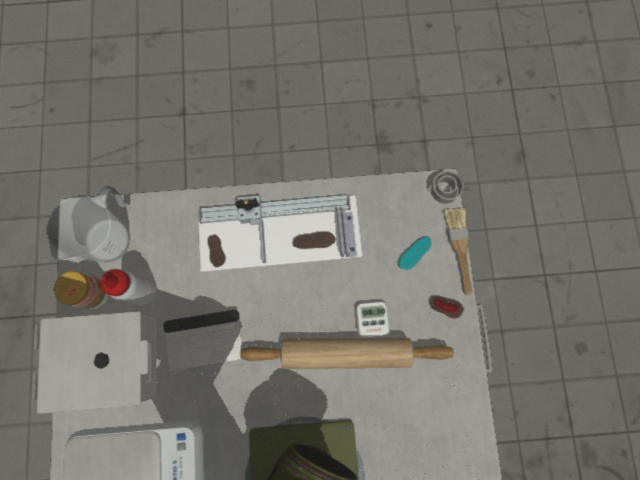

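View pics/wrist0.png

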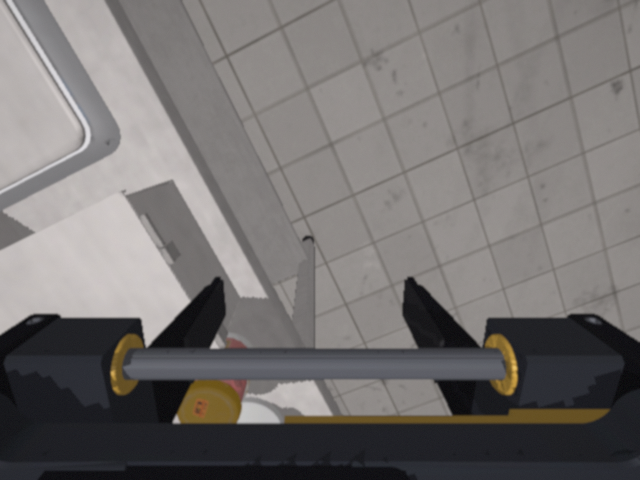

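The scene and top views show the board at about (200–360, 200–270) in the top picture, with the knob near (247,203), the sample at (314,240) and the stop plate at (263,240). I'll zoom in and measure.

```bash
cat > h.py <<'E'
import numpy as np,cv2
from workcell import monitor, optics
from scipy.spatial.transform import Rotation as Ro
def ray(f,px,z,T=None):
    d=np.array([(px[0]-f["cx"])/f["fx"],(px[1]-f["cy"])/f["fy"],1.])
    if T is None:
        R=np.array(f["R"]);c=-R.T@f["t"];d=R.T@d
    else:
        M=T@f["T_tool_cam"];c=M[:3,3];d=M[:3,:3]@d
    return c+d*(z-c[2])/d[2]
def proj(f,X,T=None):
    X=np.asarray(X,float)
    if T is None: p=np.array(f["R"])@X+f["t"]
    else:
        M=np.linalg.inv(T@f["T_tool_cam"]);p=M[:3,:3]@X+M[:3,3]
    return np.array([f["fx"]*p[0]/p[2]+f["cx"],f["fy"]*p[1]/p[2]+f["cy"]])
def tool(s=None):
    s=s or monitor.observe();T=np.eye(4);T[:3,:3]=Ro.from_rotvec(s["tcp_rot"]).as_matrix();T[:3,3]=s["tool_pos"];return T
E
python3 - <<'E'
import cv2
a=cv2.imread('pics/top0.png')[185:280,190:370]
cv2.imwrite('pics/topz.png',cv2.resize(a,None,fx=4.4,fy=4.4,interpolation=cv2.INTER_CUBIC))
a=cv2.imread('pics/scene0.png')[195:290,225:385]
cv2.imwrite('pics/scz.png',cv2.resize(a,None,fx=5,fy=5,interpolation=cv2.INTER_CUBIC))
E
```

```text
(no output)
```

View pics/topz.png

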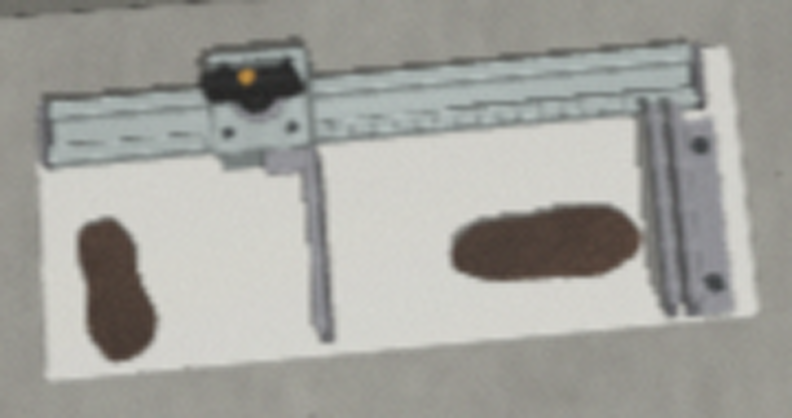

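View pics/scz.png

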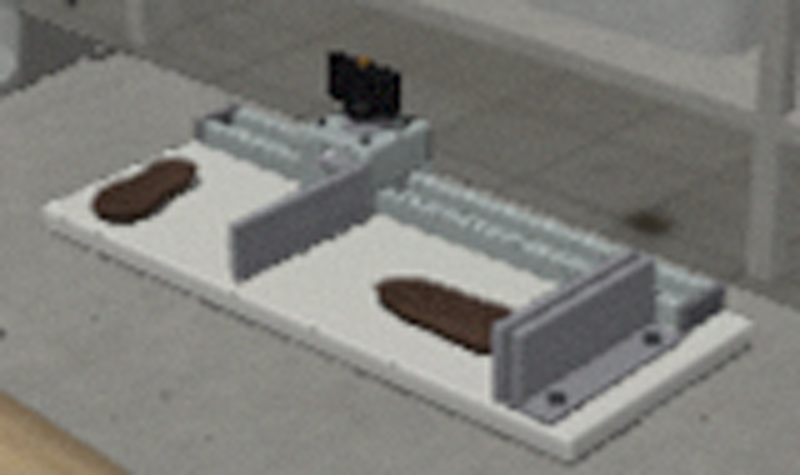

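Run:
```python
from h import *
f=optics.grab_frame("top"); g=optics.grab_frame("scene")
def z(p,h): return ray(f,(190+p[0]/4.4,185+p[1]/4.4),h)
def y(p,h): return ray(g,(225+p[0]/5,195+p[1]/5),h)
BL=z((47,380),.016);BR=z((757,316),.016);TR=z((728,47),.016)
print(BL,BR,TR,np.linalg.norm(BL-BR),np.linalg.norm(BR-TR))
print('scene',y((45,207),.016),y((572,440),.016),y((752,323),.016))
e=(BL-BR);yaw=np.arctan2(-e[0],e[1]);print('yaw',yaw, np.arctan2((TR-BR)[1],(TR-BR)[0]))
print('knob ends', z((202,70),.088),z((305,66),.088),'dot',z((246,76),.088))
print('scene knob', y((330,52),.088),y((402,72),.088),'dot',y((363,62),.088))
o=(BL+BR)/2; R=np.array([[np.cos(yaw),-np.sin(yaw),0],[np.sin(yaw),np.cos(yaw),0],[0,0,1]])
org=BR+R@[.068,.160,0]; org[2]=0
print('org',org)
B=lambda X:(R.T@(X-org)).round(4)
print('dot',B(z((246,76),.088)),'knobends',B(z((202,70),.088)),B(z((305,66),.088)))
print('stop plate top', B(z((303,152),.054)),B(z((325,338),.054)),'bot',B(z((333,338),.016)))
print('bisc ends',B(z((452,250),.022)),B(z((639,238),.022)))
print('guide',B(z((641,100),.054)),B(z((670,310),.054)))
```

```text
[0.42068203 0.18808097 0.016     ] [ 0.42450111 -0.14879977  0.016     ] [ 0.55825315 -0.14748315  0.016     ] 0.3369023874605365 0.13375851739619365
scene [0.42095628 0.18507054 0.016     ] [ 0.42567357 -0.15228209  0.016     ] [ 0.5573513  -0.15011501  0.016     ]
yaw 0.01133610736245025 0.009843418736579405
knob ends [0.54422064 0.09689905 0.088     ] [0.54233752 0.05031616 0.088     ] dot [0.53978539 0.07716652 0.088     ]
scene knob [0.5371453  0.09620512 0.088     ] [0.54216316 0.05186685 0.088     ] dot [0.53870344 0.07492407 0.088     ]
org [0.490683   0.01196079 0.        ]
dot [0.0498 0.0646 0.088 ] knobends [0.0545 0.0843 0.088 ] [0.0521 0.0378 0.088 ]
stop plate top [0.0215 0.0451 0.054 ] [-0.067   0.0406  0.054 ] bot [-0.0602  0.041   0.016 ]
bisc ends [-0.0242 -0.0187  0.022 ] [-0.0265 -0.1077  0.022 ]
guide [ 0.032  -0.1136  0.054 ] [-0.0684 -0.1173  0.054 ]
```

Run:
```python
from h import *
s=monitor.observe();T=tool(s);print(s["t"]);print(T.round(3))
tgt=np.array([.5395,.074,.20])
print(T[:3,:3].T@(tgt-T[:3,3])*1000)
```

```text
0.25
[[-0.909  0.418 -0.     0.271]
 [ 0.418  0.909 -0.001  0.59 ]
 [ 0.    -0.001 -1.     0.214]
 [ 0.     0.     0.     1.   ]]
[-459.29600742 -357.15327562   14.36803124]
```

>>> jog_arm(moves=[[[0,0,-45],0,90],[[0,0,-45],0,80],[[0,0,-45],0,70],[[-38,-30,-25],0,60],[[-38,-30,0],0,60],[[-38,-30,0],0,60],[[-38,-30,0],0,60],[[-38,-30,0],0,60],[[-38,-30,0],0,60],[[-38,-30,0],0,60]])

```text
t: 1.5
tool_pos: [0.4259, 0.2872, 0.3746]
tcp_rot: [0.671, 3.069, 0.0]
contact_force: [0.5, 0.9, 0.1]
opening: 0.631
```

>>> jog_arm(moves=[[[-38,-30,0],0,60],[[-38,-30,0],0,60],[[-38,-30,0],0,60],[[-40,-28,0],0,60],[[-40,-28,0],0,60],[[0,0,45],0.14,60],[[0,0,45],0.14,60],[[0,0,45],0.14,60],[[0,0,30],0.14,60],[[0,0,0],0.14,60]])

```text
t: 2.75
tool_pos: [0.5385, 0.0749, 0.2055]
tcp_rot: [-1.686, -2.644, 0.006]
contact_force: [-0.2, 0.9, 0.1]
opening: 0.633
```

>>> jog_arm(moves=[[[0,0,0],0.14,60],[[0,0,0],0.14,60],[[0,0,0],0.14,60],[[0,0,0],0.02,60],[[0,0,0],0,60]])

```text
t: 3.38
tool_pos: [0.5407, 0.075, 0.2096]
tcp_rot: [2.22, 2.223, -0.0]
contact_force: [-0.1, 0.3, -0.8]
opening: 0.633
```

Run:
```python
from h import *
s=monitor.observe();T=tool(s);print(s["t"],s["opening"],s["joints"].round(3) if hasattr(s["joints"],"round") else s["joints"]);print(T.round(4))
f=optics.grab_frame("wrist");cv2.imwrite("pics/w1.png",f["img"][:,:,::-1]);print(proj(f,[.5395,.074,.088],T))
f=optics.grab_frame("top");cv2.imwrite("pics/top1.png",f["img"][:,:,::-1])
```

```text
3.375 0.632751156946898 [ 0.04  -0.104  1.888 -0.     1.357  0.038]
[[-0.0017  1.     -0.      0.5407]
 [ 1.      0.0017 -0.      0.075 ]
 [-0.     -0.     -1.      0.2096]
 [ 0.      0.      0.      1.    ]]
[312.18142536 234.20412728]
```

View pics/w1.png

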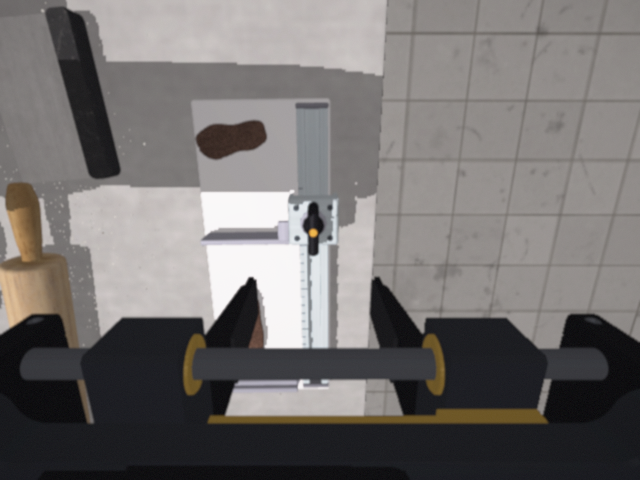

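The wrist view shows the knob running almost vertically in the image, ends at about (313,203) and (313,253). I'll measure its axis precisely.

Run:
```python
from h import *
s=monitor.observe();T=tool(s)
f=optics.grab_frame("wrist");im=cv2.imread("pics/w1.png")
a=im[180:270,270:360];cv2.imwrite("pics/w1z.png",cv2.resize(a,None,fx=6,fy=6,interpolation=cv2.INTER_CUBIC))
```

```text
(no output)
```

View pics/w1z.png

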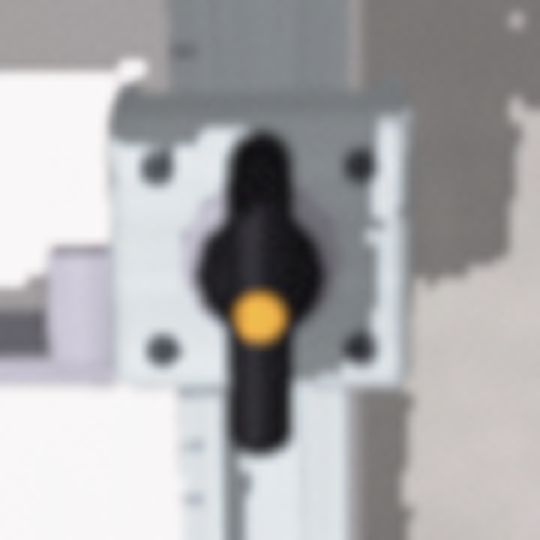

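Run:
```python
from h import *
s=monitor.observe();T=tool(s)
f=optics.grab_frame("wrist")
for p in [(259,318),(260,450),(261,205)]:
    print(ray(f,(270+p[0]/6,180+p[1]/6),.088,T))
print(ray(f,(270+261/6,180+270/6),.060,T), s["t"])
# carriage/board yaw: rail left edge
for p in [(302,380),(297,110)]: print(ray(f,p,.029,T))
```

```text
[0.54034649 0.0750773  0.088     ]
[0.540506   0.05494026 0.088     ]
[0.54061839 0.09170378 0.088     ]
[0.54066125 0.07475456 0.06      ] 3.525
[ 0.52716878 -0.12451799  0.029     ]
[0.52516409 0.17769026 0.029     ]
```

>>> jog_arm(moves=[[[0,0,25],0,40],[[0,0,30],0,40],[[0,0,30],0,40],[[0,0,30],0,40],[[0,0,20],0,40],[[0,0,10],0,40],[[0,0,4],0,40],[[0,0,0],0,40]], force=35)

```text
t: 4.58
tool_pos: [0.5413, 0.075, 0.0613]
tcp_rot: [2.221, 2.221, 0.001]
contact_force: [-0.3, 0.8, 0.7]
opening: 0.419
```

Run:
```python
from h import *
s=monitor.observe();print(s["tool_pos"],s["opening"],s["ft_torque"],s["contact_force"])
f=optics.grab_frame("wrist");cv2.imwrite("pics/w2.png",f["img"][:,:,::-1])
```

```text
[0.54133606 0.07504825 0.06134414] 0.41921253713415774 [-0.08130697  0.03692029  0.00508938] [-0.26773456  0.80459547  0.69998467]
```

View pics/w2.png

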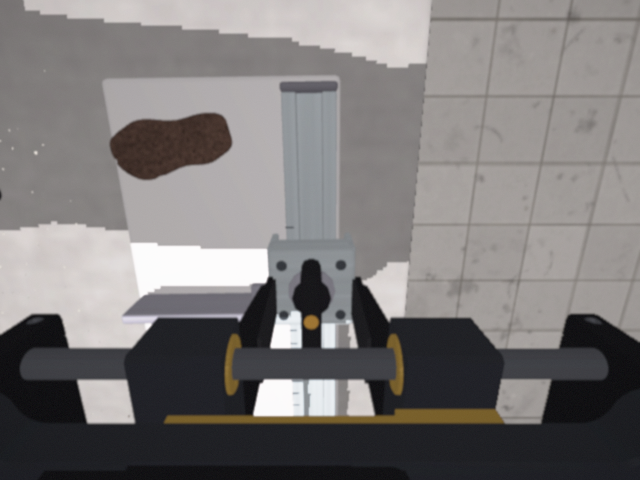

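The knob sits between the fingers, about 1 mm left of their centre at (311,310). I'll shift 1 mm and close.

>>> jog_arm(moves=[[[0,-1,0],0,25],[[0,0,0],0,14],[[0,0,0],0,5],[[0,0,0],0,5],[[0,0,0],0,5],[[0,0,0],0,5]], force=35)

```text
t: 5.38
tool_pos: [0.54, 0.075, 0.0608]
tcp_rot: [2.221, 2.221, 0.0]
contact_force: [-0.0, 0.1, 2.0]
opening: 0.109
```

```bash
cat > st.py <<'E'
from h import *
for i in range(1):
    s=monitor.observe();T=tool(s)
    print("t",round(s["t"],2),"pos",np.round(s["tool_pos"],4),"open",round(s["opening"]*95.1,1),"yawCCW",round(float(np.arctan2(T[1,1],T[0,1])),4),"tq",np.round(s["ft_torque"],3),"F",np.round(s["contact_force"],1),"q6",round(float(s["joints"][5]),4),"e6",round(float(s["joint_efforts"][5]),3))
E
python3 st.py
```

```text
t 5.38 pos [0.54   0.075  0.0608] open 10.3 yawCCW 0.0001 tq [-0.095 -0.058  0.014] F [-0.   0.1  2. ] q6 0.0395 e6 0.031
```

>>> jog_arm(moves=[[[0,0,0],-0.03,5],[[0,0,0],-0.03,5],[[0,0,0],-0.02,5],[[0,0,0],0,5]])

```text
t: 5.88
tool_pos: [0.54, 0.075, 0.0608]
tcp_rot: [2.13, 2.308, 0.001]
contact_force: [1.2, 0.2, 0.7]
opening: 0.105
```

```bash
python3 st.py
```

```text
t 5.88 pos [0.54   0.075  0.0608] open 10.0 yawCCW 0.0802 tq [-0.104 -0.196 -0.018] F [1.2 0.2 0.7] q6 -0.0406 e6 -0.052
```

>>> jog_arm(moves=[[[0,0,0],-0.03,5],[[0,0,0],0,5]])

```text
t: 6.12
tool_pos: [0.54, 0.075, 0.0608]
tcp_rot: [2.095, 2.34, 0.001]
contact_force: [2.6, -0.6, 1.0]
opening: 0.103
```

```bash
python3 st.py
```

```text
t 6.12 pos [0.54   0.075  0.0608] open 9.8 yawCCW 0.1104 tq [-0.085 -0.241 -0.04 ] F [ 2.6 -0.6  1. ] q6 -0.0708 e6 -0.067
```

>>> jog_arm(moves=[[[0,0,0],-0.03,5],[[0,0,0],0,5]])

```text
t: 6.38
tool_pos: [0.54, 0.075, 0.0608]
tcp_rot: [2.06, 2.371, 0.001]
contact_force: [2.3, -0.1, 0.2]
opening: 0.102
```

```bash
python3 st.py
```

```text
t 6.38 pos [0.54   0.075  0.0608] open 9.7 yawCCW 0.1404 tq [-0.047 -0.39   0.021] F [ 2.3 -0.1  0.2] q6 -0.1008 e6 -0.068
```

>>> jog_arm(moves=[[[0,0,0],-0.025,5],[[0,0,0],0,5]])

```text
t: 6.62
tool_pos: [0.54, 0.075, 0.0608]
tcp_rot: [2.03, 2.397, 0.001]
contact_force: [3.1, -0.0, 1.2]
opening: 0.103
```

```bash
python3 st.py
```

```text
t 6.62 pos [0.54   0.075  0.0608] open 9.8 yawCCW 0.1653 tq [-0.084 -0.48   0.042] F [ 3.1 -0.   1.2] q6 -0.1257 e6 -0.057
```

>>> jog_arm(moves=[[[0,0,0],-0.025,5],[[0,0,0],0,5]])

```text
t: 6.88
tool_pos: [0.54, 0.075, 0.0608]
tcp_rot: [2.0, 2.422, 0.001]
contact_force: [3.5, 0.7, 1.6]
opening: 0.102
```

```bash
python3 st.py
```

```text
t 6.88 pos [0.54   0.075  0.0608] open 9.7 yawCCW 0.1903 tq [-0.02  -0.607  0.055] F [3.5 0.7 1.6] q6 -0.1507 e6 -0.053
```

>>> jog_arm(moves=[[[0,0,0],-0.02,5],[[0,0,0],0,5]])

```text
t: 7.12
tool_pos: [0.54, 0.075, 0.0608]
tcp_rot: [1.976, 2.442, 0.001]
contact_force: [4.1, 0.5, 0.8]
opening: 0.105
```

```bash
python3 st.py
```

```text
t 7.12 pos [0.54   0.075  0.0608] open 10.0 yawCCW 0.2102 tq [-0.033 -0.717 -0.069] F [4.1 0.5 0.8] q6 -0.1706 e6 -0.053
```

>>> jog_arm(moves=[[[0,0,0],-0.02,5],[[0,0,0],0,5]])

```text
t: 7.38
tool_pos: [0.54, 0.075, 0.0608]
tcp_rot: [1.951, 2.461, 0.001]
contact_force: [4.5, -0.3, -0.7]
opening: 0.104
```

```bash
python3 st.py
```

```text
t 7.38 pos [0.54   0.075  0.0608] open 9.9 yawCCW 0.2302 tq [-0.007 -0.811 -0.014] F [ 4.5 -0.3 -0.7] q6 -0.1906 e6 -0.061
```

>>> jog_arm(moves=[[[0,0,0],-0.02,5],[[0,0,0],0,5]])

```text
t: 7.62
tool_pos: [0.54, 0.075, 0.0608]
tcp_rot: [1.927, 2.481, 0.001]
contact_force: [4.8, 0.4, -0.0]
opening: 0.106
```

```bash
python3 st.py
```

```text
t 7.62 pos [0.54   0.075  0.0608] open 10.1 yawCCW 0.2502 tq [-0.051 -0.956 -0.012] F [ 4.8  0.4 -0. ] q6 -0.2107 e6 -0.063
```

>>> jog_arm(moves=[[[0,0,0],-0.02,5],[[0,0,0],0,5]])

```text
t: 7.88
tool_pos: [0.54, 0.075, 0.0608]
tcp_rot: [1.902, 2.5, 0.001]
contact_force: [5.6, 0.6, 0.2]
opening: 0.102
```

```bash
python3 st.py
```

```text
t 7.88 pos [0.54   0.075  0.0608] open 9.7 yawCCW 0.2701 tq [-0.006 -0.963 -0.043] F [5.6 0.6 0.2] q6 -0.2305 e6 -0.058
```

>>> jog_arm(moves=[[[0,0.3,0],-0.02,5],[[0,0,0],0,5]])

```text
t: 8.12
tool_pos: [0.5401, 0.075, 0.0608]
tcp_rot: [1.877, 2.519, -0.0]
contact_force: [4.1, -0.1, 1.5]
opening: 0.103
```

```bash
python3 st.py
```

```text
t 8.12 pos [0.5401 0.075  0.0608] open 9.8 yawCCW 0.2901 tq [-0.046 -0.693 -0.094] F [ 4.1 -0.1  1.5] q6 -0.2504 e6 -0.097
```

>>> jog_arm(moves=[[[0,0,0],-0.02,5],[[0,0,0],0,5]])

```text
t: 8.38
tool_pos: [0.5401, 0.075, 0.0608]
tcp_rot: [1.852, 2.538, -0.0]
contact_force: [3.8, -1.0, 2.3]
opening: 0.102
```

```bash
python3 st.py
```

```text
t 8.38 pos [0.5401 0.075  0.0608] open 9.7 yawCCW 0.3101 tq [-0.159 -0.738 -0.07 ] F [ 3.8 -1.   2.3] q6 -0.2704 e6 -0.139
```

>>> jog_arm(moves=[[[0,0,0],-0.02,5],[[0,0,0],0,5]])

```text
t: 8.62
tool_pos: [0.5401, 0.075, 0.0607]
tcp_rot: [1.826, 2.556, -0.0]
contact_force: [3.9, -1.4, 2.0]
opening: 0.104
```

```bash
python3 st.py
```

```text
t 8.62 pos [0.5401 0.075  0.0607] open 9.9 yawCCW 0.3301 tq [-0.169 -0.739 -0.12 ] F [ 3.9 -1.4  2. ] q6 -0.2904 e6 -0.189
```

```bash
cat > av.py <<'E'
from h import *
a=[]
for i in range(5):
    s=monitor.observe();a.append((s["ft_torque"][2],s["joint_efforts"][5],*s["contact_force"]));optics.grab_frame("wrist")
a=np.array(a);print(s["t"],a[:,0].round(3),"tqz",a[:,0].mean().round(3),"e6",a[:,1].round(3),a[:,2:].mean(0).round(1))
E
python3 av.py
```

```text
8.825 [-0.12  -0.12  -0.171 -0.215 -0.192] tqz -0.164 e6 [-0.189 -0.158 -0.149 -0.147 -0.146] [ 4.  -0.5  1.9]
```

>>> jog_arm(moves=[[[0,0,0],-0.02,5],[[0,0,0],0,5]])

```text
t: 9.12
tool_pos: [0.5401, 0.0751, 0.0607]
tcp_rot: [1.8, 2.574, -0.0]
contact_force: [3.7, 0.0, 2.3]
opening: 0.104
```

```bash
python3 st.py;python3 av.py
```

```text
t 9.12 pos [0.5401 0.0751 0.0607] open 9.9 yawCCW 0.3502 tq [-0.291 -0.719 -0.155] F [3.7 0.  2.3] q6 -0.3104 e6 -0.24
9.325 [-0.155 -0.236 -0.167 -0.174 -0.211] tqz -0.189 e6 [-0.24  -0.21  -0.201 -0.198 -0.198] [ 4.3 -1.   2.1]
```

>>> jog_arm(moves=[[[0,0,0],-0.02,5],[[0,0,0],0,5],[[0,0,0],0,5],[[0,0,0],0,5],[[0,0,0],0,5]])

```text
t: 10.0
tool_pos: [0.5401, 0.0751, 0.0607]
tcp_rot: [1.775, 2.592, -0.0]
contact_force: [3.8, -1.6, 2.7]
opening: 0.102
```

```bash
python3 st.py;python3 av.py
```

```text
t 10.0 pos [0.5401 0.0751 0.0607] open 9.7 yawCCW 0.37 tq [-0.425 -0.699 -0.229] F [ 3.8 -1.6  2.7] q6 -0.3303 e6 -0.251
10.2 [-0.229 -0.253 -0.28  -0.201 -0.248] tqz -0.242 e6 [-0.251 -0.251 -0.251 -0.251 -0.251] [ 3.6 -1.8  2.8]
```

>>> jog_arm(moves=[[[0,0,0],0.05,5],[[0,0,0],0.06,5],[[0,0,0],0.06,5],[[0,-0.3,0],0.06,5],[[0,0,0],0.06,5],[[0,0,0],0.06,5],[[0,0,0],0.06,5],[[0,0,0],0.06,5],[[0,0,0],0.06,5],[[0,0,0],0.04,5]])

```text
t: 11.5
tool_pos: [0.5398, 0.075, 0.0608]
tcp_rot: [2.432, 1.988, -0.0]
contact_force: [3.4, -1.8, 3.7]
opening: 0.103
```

```bash
python3 st.py
```

```text
t 11.5 pos [0.5398 0.075  0.0608] open 9.8 yawCCW -0.2001 tq [-0.351 -0.59   0.156] F [ 3.4 -1.8  3.7] q6 0.2401 e6 -0.106
```

>>> jog_arm(moves=[[[0,0,0],0.03,5],[[0,0,0],0,5]])

```text
t: 11.75
tool_pos: [0.5398, 0.0751, 0.0608]
tcp_rot: [2.461, 1.953, -0.0]
contact_force: [3.0, -1.0, 3.3]
opening: 0.103
```

```bash
python3 st.py
```

```text
t 11.75 pos [0.5398 0.0751 0.0608] open 9.8 yawCCW -0.2293 tq [-0.373 -0.505  0.118] F [ 3.  -1.   3.3] q6 0.2691 e6 0.163
```

>>> jog_arm(moves=[[[0,0,0],0.03,5],[[0,0,0],0,5]])

```text
t: 12.0
tool_pos: [0.5398, 0.0751, 0.0608]
tcp_rot: [2.491, 1.914, -0.0]
contact_force: [3.0, -1.1, 5.2]
opening: 0.104
```

```bash
python3 st.py
```

```text
t 12.0 pos [0.5398 0.0751 0.0608] open 9.9 yawCCW -0.2604 tq [-0.307 -0.45   0.104] F [ 3.  -1.1  5.2] q6 0.3001 e6 0.163
```

```bash
python3 av.py
```

```text
12.2 [0.104 0.143 0.09  0.15  0.082] tqz 0.114 e6 [0.163 0.125 0.117 0.116 0.116] [ 2.1 -1.3  5.5]
```

>>> jog_arm(moves=[[[0,0,0],0.02,5],[[0,0,0],0,5],[[0,0,0],0,5]])

```text
t: 12.62
tool_pos: [0.5398, 0.0751, 0.0608]
tcp_rot: [2.51, 1.889, 0.0]
contact_force: [3.3, -1.6, 5.1]
opening: 0.104
```

```bash
python3 st.py
```

```text
t 12.62 pos [0.5398 0.0751 0.0608] open 9.9 yawCCW -0.2803 tq [-0.346 -0.48   0.12 ] F [ 3.3 -1.6  5.1] q6 0.3199 e6 0.124
```

>>> jog_arm(moves=[[[0,0,0],0.02,5],[[0,0,0],0,5],[[0,0,0],0,5]])

```text
t: 13.0
tool_pos: [0.5398, 0.0751, 0.0608]
tcp_rot: [-2.529, -1.864, 0.0]
contact_force: [3.1, -2.0, 5.0]
opening: 0.107
```

```bash
python3 st.py
```

```text
t 13.0 pos [0.5398 0.0751 0.0608] open 10.2 yawCCW -0.3003 tq [-0.31  -0.42   0.178] F [ 3.1 -2.   5. ] q6 0.3399 e6 0.126
```

>>> jog_arm(moves=[[[0,0,0],0.02,5],[[0,0,0],0,5],[[0,0,0],0,5]])

```text
t: 13.38
tool_pos: [0.5397, 0.0751, 0.0608]
tcp_rot: [-2.547, -1.839, 0.0]
contact_force: [2.2, -1.8, 5.0]
opening: 0.106
```

```bash
python3 st.py
```

```text
t 13.38 pos [0.5397 0.0751 0.0608] open 10.1 yawCCW -0.3201 tq [-0.369 -0.425  0.125] F [ 2.2 -1.8  5. ] q6 0.3598 e6 0.148
```

>>> jog_arm(moves=[[[0,0,0],0.02,5],[[0,0,0],0,5],[[0,0,0],0,5]])

```text
t: 13.75
tool_pos: [0.5398, 0.0751, 0.0608]
tcp_rot: [-2.565, -1.813, 0.0]
contact_force: [2.9, -1.2, 5.6]
opening: 0.106
```

```bash
python3 st.py
```

```text
t 13.75 pos [0.5398 0.0751 0.0608] open 10.1 yawCCW -0.3401 tq [-0.375 -0.374  0.201] F [ 2.9 -1.2  5.6] q6 0.3798 e6 0.187
```

>>> jog_arm(moves=[[[0,0,0],0.02,5],[[0,0,0],0,5],[[0,0,0],0,5]])

```text
t: 14.12
tool_pos: [0.5397, 0.0751, 0.0608]
tcp_rot: [-2.583, -1.788, 0.0]
contact_force: [2.6, -1.2, 5.4]
opening: 0.104
```

```bash
python3 st.py
```

```text
t 14.12 pos [0.5397 0.0751 0.0608] open 9.9 yawCCW -0.3598 tq [-0.343 -0.416  0.268] F [ 2.6 -1.2  5.4] q6 0.3996 e6 0.234
```

>>> jog_arm(moves=[[[0,0,0],0.01,5],[[0,0,0],0,5],[[0,0,0],0,5],[[0,0,0],0,5],[[0,0,0],0,5]])

```text
t: 14.75
tool_pos: [0.5397, 0.0751, 0.0608]
tcp_rot: [-2.592, -1.775, 0.0]
contact_force: [2.3, -1.2, 5.1]
opening: 0.101
```

```bash
python3 st.py; python3 av.py
```

```text
t 14.75 pos [0.5397 0.0751 0.0608] open 9.6 yawCCW -0.3698 tq [-0.347 -0.451  0.227] F [ 2.3 -1.2  5.1] q6 0.4095 e6 0.259
14.95 [0.227 0.247 0.264 0.243 0.264] tqz 0.249 e6 [0.259 0.259 0.259 0.259 0.259] [ 2.5 -1.4  5.2]
```

>>> jog_arm(moves=[[[0,0,0],-0.06,5],[[0,0,0],-0.07,5],[[0,0,0],-0.07,5],[[0,0,0],-0.07,5],[[0,0,0],-0.07,5],[[0,0,0],-0.07,5],[[0,0.3,0],-0.07,5],[[0,0,0],-0.07,5],[[0,0,0],-0.07,5],[[0,0,0],-0.06,5]])

```text
t: 16.25
tool_pos: [0.5401, 0.0751, 0.0607]
tcp_rot: [1.85, 2.539, 0.0]
contact_force: [2.6, -1.5, 5.4]
opening: 0.106
```

>>> jog_arm(moves=[[[0,0,0],0,5]])

```text
t: 16.38
tool_pos: [0.5401, 0.0751, 0.0607]
tcp_rot: [-1.853, -2.537, -0.0]
contact_force: [3.0, -1.5, 4.4]
opening: 0.106
```

```bash
python3 st.py
```

```text
t 16.38 pos [0.5401 0.0751 0.0607] open 10.1 yawCCW 0.3087 tq [-0.305 -0.6    0.019] F [ 3.  -1.5  4.4] q6 -0.2692 e6 -0.131
```

>>> jog_arm(moves=[[[0,0,0],-0.02,5],[[0,0,0],0,5],[[0,0,0],0,5]])

```text
t: 16.75
tool_pos: [0.5401, 0.0751, 0.0607]
tcp_rot: [1.827, 2.556, 0.0]
contact_force: [2.6, -1.2, 4.9]
opening: 0.105
```

```bash
python3 st.py
```

```text
t 16.75 pos [0.5401 0.0751 0.0607] open 10.0 yawCCW 0.3296 tq [-0.309 -0.576 -0.05 ] F [ 2.6 -1.2  4.9] q6 -0.29 e6 -0.062
```

>>> jog_arm(moves=[[[0,0,0],-0.03,5],[[0,0,0],0,5],[[0,0,0],0,5]])

```text
t: 17.12
tool_pos: [0.5401, 0.0751, 0.0607]
tcp_rot: [1.788, 2.583, 0.0]
contact_force: [4.5, -1.0, 4.8]
opening: 0.103
```

```bash
python3 st.py
```

```text
t 17.12 pos [0.5401 0.0751 0.0607] open 9.8 yawCCW 0.3599 tq [-0.369 -0.57  -0.121] F [ 4.5 -1.   4.8] q6 -0.3202 e6 -0.128
```

>>> jog_arm(moves=[[[0,0,0],-0.02,5],[[0,0,0],0,5],[[0,0,0],0,5]])

```text
t: 17.5
tool_pos: [0.5401, 0.0751, 0.0607]
tcp_rot: [1.762, 2.601, 0.0]
contact_force: [4.1, -0.8, 4.9]
opening: 0.102
```

```bash
python3 st.py
```

```text
t 17.5 pos [0.5401 0.0751 0.0607] open 9.7 yawCCW 0.38 tq [-0.305 -0.599 -0.22 ] F [ 4.1 -0.8  4.9] q6 -0.3403 e6 -0.181
```

>>> jog_arm(moves=[[[0,0,0],-0.03,5],[[0,0,0],0,5],[[0,0,0],0,5],[[0,0,0],0,5],[[0,0,0],0,5],[[0,0,0],0,5]])

```text
t: 18.25
tool_pos: [0.5401, 0.0751, 0.0607]
tcp_rot: [1.723, 2.627, 0.0]
contact_force: [4.1, -0.8, 5.0]
opening: 0.102
```

```bash
python3 st.py; python3 av.py
```

```text
t 18.25 pos [0.5401 0.0751 0.0607] open 9.7 yawCCW 0.41 tq [-0.352 -0.711 -0.235] F [ 4.1 -0.8  5. ] q6 -0.3704 e6 -0.257
18.45 [-0.235 -0.272 -0.301 -0.217 -0.267] tqz -0.258 e6 [-0.257 -0.257 -0.257 -0.257 -0.257] [ 4.2 -0.8  4.7]
```

>>> jog_arm(moves=[[[0,0,0],0.06,5],[[0,0,0],0.08,5],[[0,0,0],0.08,5],[[0,0,0],0.08,5],[[0,-0.3,0],0.08,5],[[0,0,0],0.08,5],[[0,0,0],0.08,5],[[0,0,0],0.08,5],[[0,0,0],0.07,5],[[0,0,0],0.05,5]])

```text
t: 19.75
tool_pos: [0.5398, 0.075, 0.0609]
tcp_rot: [2.556, 1.826, -0.0]
contact_force: [2.6, -1.3, 5.3]
opening: 0.102
```

>>> jog_arm(moves=[[[0,0,0],0.01,5],[[0,0,0],0,5],[[0,0,0],0,5]])

```text
t: 20.12
tool_pos: [0.5398, 0.0751, 0.0609]
tcp_rot: [2.564, 1.815, -0.0]
contact_force: [2.0, -0.9, 4.9]
opening: 0.1
```

```bash
python3 st.py
```

```text
t 20.12 pos [0.5398 0.0751 0.0609] open 9.5 yawCCW -0.3387 tq [-0.304 -0.608  0.106] F [ 2.  -0.9  4.9] q6 0.3786 e6 0.126
```

>>> jog_arm(moves=[[[0,0,0],0.03,5],[[0,0,0],0,5],[[0,0,0],0,5]])

```text
t: 20.5
tool_pos: [0.5397, 0.0751, 0.0609]
tcp_rot: [2.591, 1.777, -0.0]
contact_force: [3.1, -0.8, 5.8]
opening: 0.106
```

```bash
python3 st.py
```

```text
t 20.5 pos [0.5397 0.0751 0.0609] open 10.1 yawCCW -0.3687 tq [-0.265 -0.55   0.104] F [ 3.1 -0.8  5.8] q6 0.4086 e6 0.12
```

>>> jog_arm(moves=[[[0,0,0],0.03,5],[[0,0,0],0,5],[[0,0,0],0,5]])

```text
t: 20.88
tool_pos: [0.5397, 0.0751, 0.0608]
tcp_rot: [2.617, 1.737, -0.001]
contact_force: [3.1, -0.9, 5.6]
opening: 0.102
```

```bash
python3 st.py
```

```text
t 20.88 pos [0.5397 0.0751 0.0608] open 9.7 yawCCW -0.3987 tq [-0.266 -0.572  0.125] F [ 3.1 -0.9  5.6] q6 0.4386 e6 0.122
```

>>> jog_arm(moves=[[[0,0,0],0.02,5],[[0,0,0],0,5],[[0,0,0],0,5]])

```text
t: 21.25
tool_pos: [0.5397, 0.0751, 0.0608]
tcp_rot: [2.635, 1.711, -0.001]
contact_force: [3.3, -1.0, 5.5]
opening: 0.101
```

```bash
python3 st.py
```

```text
t 21.25 pos [0.5397 0.0751 0.0608] open 9.6 yawCCW -0.4186 tq [-0.313 -0.562  0.134] F [ 3.3 -1.   5.5] q6 0.4585 e6 0.128
```

>>> jog_arm(moves=[[[0,0,0],0.03,5],[[0,0,0],0,5],[[0,0,0],0,5]])

```text
t: 21.62
tool_pos: [0.5397, 0.0751, 0.0609]
tcp_rot: [2.66, 1.672, -0.0]
contact_force: [2.8, -1.5, 5.4]
opening: 0.105
```

```bash
python3 st.py
```

```text
t 21.62 pos [0.5397 0.0751 0.0609] open 10.0 yawCCW -0.4487 tq [-0.233 -0.564  0.159] F [ 2.8 -1.5  5.4] q6 0.4886 e6 0.126
```

>>> jog_arm(moves=[[[0,0,0],0.03,5],[[0,0,0],0,5],[[0,0,0],0,5]])

```text
t: 22.0
tool_pos: [0.5397, 0.0751, 0.0609]
tcp_rot: [-2.685, -1.631, 0.001]
contact_force: [1.8, -1.5, 5.8]
opening: 0.102
```

```bash
python3 st.py
```

```text
t 22.0 pos [0.5397 0.0751 0.0609] open 9.7 yawCCW -0.4787 tq [-0.245 -0.488  0.104] F [ 1.8 -1.5  5.8] q6 0.5186 e6 0.128
```

>>> jog_arm(moves=[[[0,0,0],-0.06,5],[[0,0,0],-0.09,5],[[0,0,0],-0.09,5],[[0,0,0],-0.09,5],[[0,0,0],-0.09,5],[[0,0,0],-0.09,5],[[0,0.3,0],-0.09,5],[[0,0,0],-0.09,5],[[0,0,0],-0.09,5],[[0,0,0],-0.06,5]])

```text
t: 23.25
tool_pos: [0.5401, 0.0751, 0.0607]
tcp_rot: [1.784, 2.586, 0.0]
contact_force: [4.6, -0.9, 4.8]
opening: 0.104
```

>>> jog_arm(moves=[[[0,0,0],-0.02,5],[[0,0,0],0,5],[[0,0,0],0,5]])

```text
t: 23.62
tool_pos: [0.5401, 0.0751, 0.0607]
tcp_rot: [1.762, 2.601, 0.0]
contact_force: [4.6, -1.7, 4.0]
opening: 0.099
```

```bash
python3 st.py
```

```text
t 23.62 pos [0.5401 0.0751 0.0607] open 9.5 yawCCW 0.3797 tq [-0.225 -0.743 -0.011] F [ 4.6 -1.7  4. ] q6 -0.3401 e6 -0.021
```

>>> jog_arm(moves=[[[0,0,0],-0.03,5],[[0,0,0],0,5],[[0,0,0],0,5]])

```text
t: 24.0
tool_pos: [0.5401, 0.0751, 0.0607]
tcp_rot: [1.723, 2.627, 0.0]
contact_force: [4.8, 0.1, 4.7]
opening: 0.105
```

```bash
python3 st.py
```

```text
t 24.0 pos [0.5401 0.0751 0.0607] open 10.0 yawCCW 0.4099 tq [-0.177 -0.842  0.007] F [4.8 0.1 4.7] q6 -0.3704 e6 -0.02
```

>>> jog_arm(moves=[[[0,0,0],-0.03,5],[[0,0,0],0,5],[[0,0,0],0,5]])

```text
t: 24.38
tool_pos: [0.5402, 0.0751, 0.0607]
tcp_rot: [1.683, 2.653, 0.0]
contact_force: [4.6, -1.3, 4.3]
opening: 0.101
```

```bash
python3 st.py
```

```text
t 24.38 pos [0.5402 0.0751 0.0607] open 9.6 yawCCW 0.44 tq [-0.069 -0.921 -0.015] F [ 4.6 -1.3  4.3] q6 -0.4004 e6 -0.022
```

>>> jog_arm(moves=[[[0,0,0],-0.05,5],[[0,0,0],-0.07,5],[[0,0,0],-0.07,5],[[0,0,0],-0.07,5],[[0,0,0],-0.07,5],[[0,0,0],0,5]])

```text
t: 25.12
tool_pos: [0.5403, 0.0752, 0.0606]
tcp_rot: [1.224, 2.893, 0.001]
contact_force: [5.1, 0.3, 4.1]
opening: 0.107
```

```bash
python3 st.py
```

```text
t 25.12 pos [0.5403 0.0752 0.0606] open 10.2 yawCCW 0.7702 tq [-0.027 -1.065 -0.018] F [5.1 0.3 4.1] q6 -0.7307 e6 -0.131
```

>>> jog_arm(moves=[[[0,0,0],-0.07,5],[[0,0,0],-0.07,5],[[0,0,0],-0.07,5],[[0,0,0],-0.07,5],[[0,0,0],-0.07,5],[[0,0,0],-0.04,5],[[0,0,0],0,5]])

```text
t: 26.0
tool_pos: [0.5403, 0.0753, 0.0606]
tcp_rot: [0.641, 3.075, 0.001]
contact_force: [6.1, 0.7, 2.2]
opening: 0.103
```

```bash
python3 st.py;  python3 - <<'E'
from h import *
f=optics.grab_frame("top");cv2.imwrite("pics/top2.png",cv2.resize(f["img"][170:290,180:380,::-1],None,fx=4,fy=4,interpolation=cv2.INTER_CUBIC))
f=optics.grab_frame("wrist");cv2.imwrite("pics/w3.png",f["img"][:,:,::-1])
f=optics.grab_frame("scene");cv2.imwrite("pics/sc3.png",cv2.resize(f["img"][175:295,225:385,::-1],None,fx=5,fy=5,interpolation=cv2.INTER_CUBIC))
E
```

```text
t 26.0 pos [0.5403 0.0753 0.0606] open 9.8 yawCCW 1.16 tq [ 0.158 -1.123 -0.025] F [6.1 0.7 2.2] q6 -1.1205 e6 -0.104
```

View pics/w3.png

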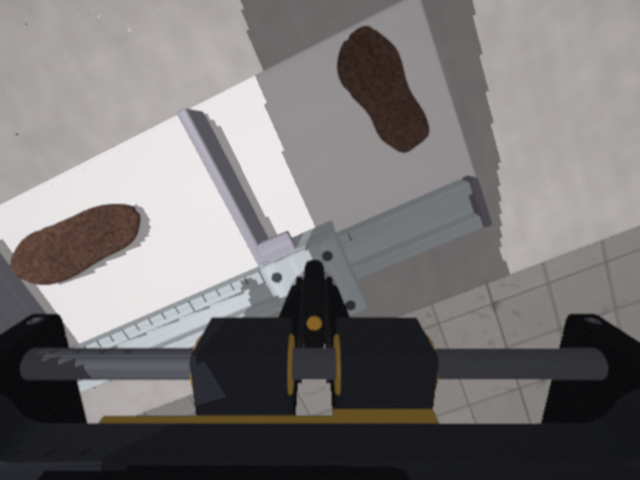

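View pics/sc3.png

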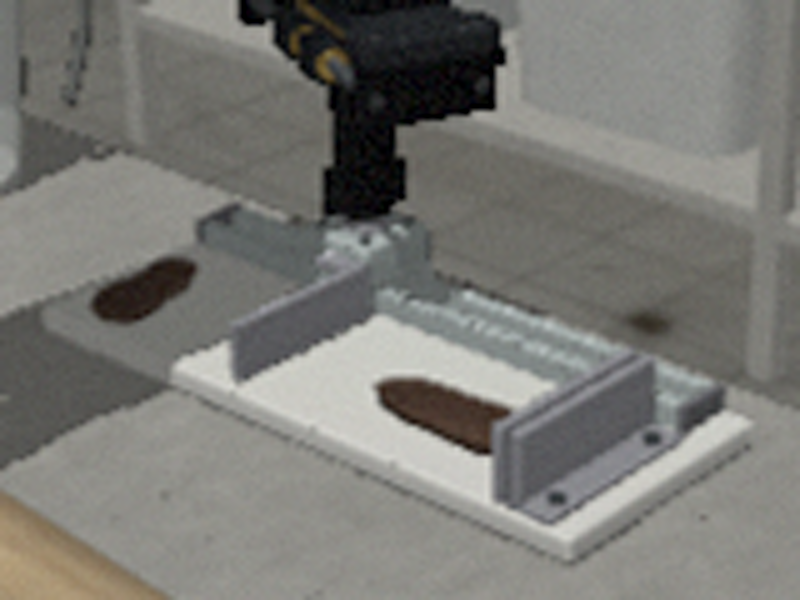

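View pics/top2.png

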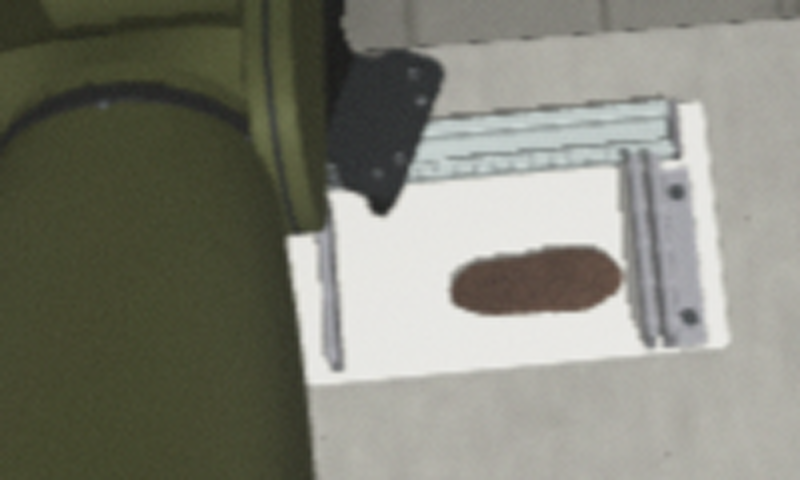

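The wrist view shows the knob turned with the fingers (dot at (314,323)), and the sample lies between the guide and plate. Next I'll slide, checking force first.

>>> jog_arm(moves=[[[-0.41,-0.91,0],0,5],[[-0.82,-1.83,0],0,5]])

```text
t: 26.4
tool_pos: [0.5404, 0.0726, 0.0606]
tcp_rot: [0.641, 3.075, 0.002]
contact_force: [6.1, 2.2, 2.9]
opening: 0.105
```

```bash
python3 st.py
```

```text
t 26.4 pos [0.5404 0.0726 0.0606] open 9.9 yawCCW 1.1598 tq [ 0.271 -0.996 -0.035] F [6.1 2.2 2.9] q6 -1.126 e6 -0.018
```

>>> jog_arm(moves=[[[-2.04,-4.57,0],0,5],[[-2.04,-4.57,0],0,5],[[-2.04,-4.57,0],0,5],[[-2.04,-4.57,0],0,5],[[-2.04,-4.57,0],0,5],[[-2.04,-4.57,0],0,5],[[-2.04,-4.57,0],0,5],[[-2.04,-4.57,0],0,5],[[-1.02,-2.28,0],0,5],[[0,0,0],0,5]])

```text
t: 27.65
tool_pos: [0.541, 0.0297, 0.0606]
tcp_rot: [0.641, 3.074, 0.001]
contact_force: [6.2, -0.7, 2.5]
opening: 0.103
```

```bash
python3 st.py;  python3 - <<'E'
from h import *
f=optics.grab_frame("top");cv2.imwrite("pics/top3.png",cv2.resize(f["img"][170:290,180:380,::-1],None,fx=4,fy=4,interpolation=cv2.INTER_CUBIC))
f=optics.grab_frame("wrist");cv2.imwrite("pics/w4.png",f["img"][:,:,::-1])
E
```

```text
t 27.65 pos [0.541  0.0297 0.0606] open 9.8 yawCCW 1.1595 tq [-0.04  -1.26   0.002] F [ 6.2 -0.7  2.5] q6 -1.2046 e6 -0.05
```

View pics/top3.png

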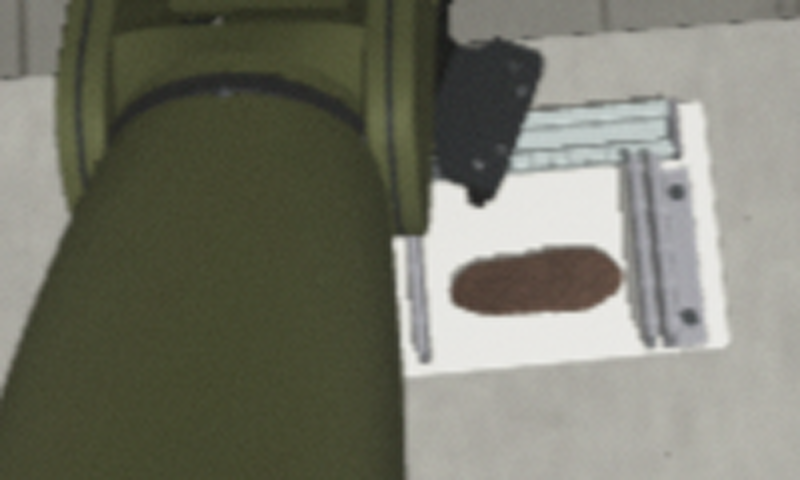

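View pics/w4.png

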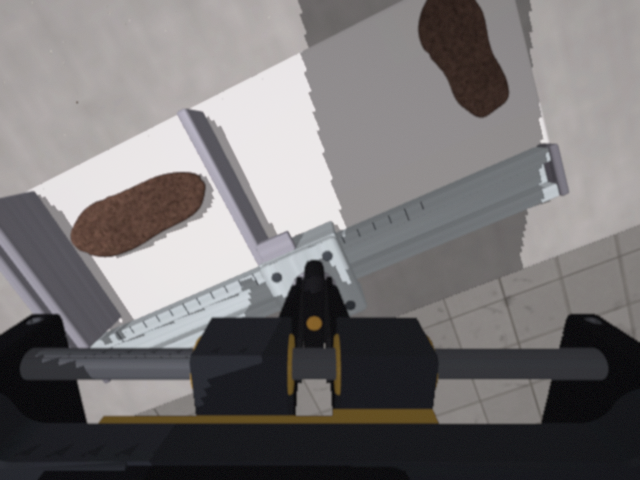

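Top view: 45 mm slid; the sample (450–622, 280) hasn't moved, with the plate now at about (418,300). I'll go on slowly.

>>> jog_arm(moves=[[[-1.02,-2.28,0],0,5],[[-1.02,-2.28,0],0,5],[[-1.02,-2.28,0],0,5],[[-1.02,-2.28,0],0,5],[[-0.61,-1.37,0],0,5],[[-0.41,-0.91,0],0,5],[[0,0,0],0,5]])

```text
t: 28.62
tool_pos: [0.5411, 0.0175, 0.0606]
tcp_rot: [0.641, 3.074, 0.002]
contact_force: [7.3, 0.1, 2.0]
opening: 0.107
```

```bash
python3 st.py
```

```text
t 28.62 pos [0.5411 0.0175 0.0606] open 10.2 yawCCW 1.1596 tq [ 0.133 -1.258 -0.029] F [7.3 0.1 2. ] q6 -1.2277 e6 -0.047
```

>>> jog_arm(moves=[[[-0.41,-0.91,0],0,5],[[0,0,0],0,5]])

```text
t: 28.88
tool_pos: [0.5412, 0.0166, 0.0606]
tcp_rot: [0.641, 3.074, 0.002]
contact_force: [6.2, 1.3, 3.2]
opening: 0.1
```

```bash
python3 st.py
```

```text
t 28.88 pos [0.5412 0.0166 0.0606] open 9.5 yawCCW 1.1596 tq [ 0.25  -1.218 -0.058] F [6.2 1.3 3.2] q6 -1.2296 e6 -0.047
```

>>> jog_arm(moves=[[[-0.41,-0.91,0],0,5],[[0,0,0],0,5]])

```text
t: 29.12
tool_pos: [0.5412, 0.0156, 0.0606]
tcp_rot: [0.641, 3.074, 0.002]
contact_force: [7.0, 1.8, 2.3]
opening: 0.103
```

```bash
python3 st.py
```

```text
t 29.12 pos [0.5412 0.0156 0.0606] open 9.8 yawCCW 1.1596 tq [ 0.239 -1.237 -0.083] F [7.  1.8 2.3] q6 -1.2314 e6 -0.047
```

>>> jog_arm(moves=[[[-0.33,-0.73,0],0,5],[[0,0,0],0,5]])

```text
t: 29.38
tool_pos: [0.5412, 0.0148, 0.0606]
tcp_rot: [0.641, 3.074, 0.003]
contact_force: [6.4, 2.1, 2.2]
opening: 0.104
```

```bash
python3 st.py;  python3 - <<'E'
from h import *
f=optics.grab_frame("top");cv2.imwrite("pics/top4.png",cv2.resize(f["img"][170:290,180:380,::-1],None,fx=4,fy=4,interpolation=cv2.INTER_CUBIC))
f=optics.grab_frame("wrist");cv2.imwrite("pics/w5.png",f["img"][:,:,::-1])
E
```

```text
t 29.38 pos [0.5412 0.0148 0.0606] open 9.9 yawCCW 1.1596 tq [ 0.227 -1.24  -0.079] F [6.4 2.1 2.2] q6 -1.2329 e6 -0.046
```

View pics/w5.png

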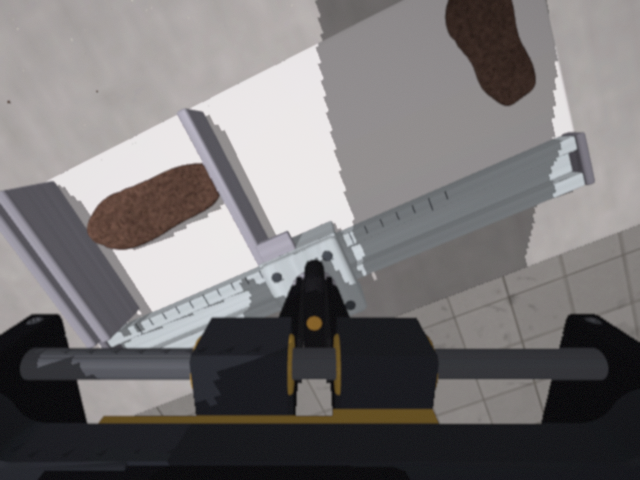

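The wrist view shows the plate touching or nearly touching the biscuit's near end (218,187). The far end (90,225) is still a few pixels from the guide's foot. I'll continue in 0.5 mm steps.

>>> jog_arm(moves=[[[-0.2,-0.46,0],0,5],[[0,0,0],0,5]])

```text
t: 29.72
tool_pos: [0.5412, 0.0144, 0.0606]
tcp_rot: [0.641, 3.074, 0.003]
contact_force: [6.9, 2.3, 1.4]
opening: 0.104
```

```bash
python3 st.py
```

```text
t 29.73 pos [0.5412 0.0144 0.0606] open 9.9 yawCCW 1.1596 tq [ 0.226 -1.268 -0.031] F [6.9 2.3 1.4] q6 -1.2338 e6 -0.045
```

>>> jog_arm(moves=[[[-0.2,-0.46,0],0,5],[[0,0,0],0,5]])

```text
t: 29.98
tool_pos: [0.5412, 0.0138, 0.0606]
tcp_rot: [0.641, 3.074, 0.003]
contact_force: [6.3, 1.3, 2.5]
opening: 0.106
```

```bash
python3 st.py
```

```text
t 29.98 pos [0.5412 0.0138 0.0606] open 10.1 yawCCW 1.1596 tq [ 0.273 -1.237 -0.031] F [6.3 1.3 2.5] q6 -1.2348 e6 -0.045
```

>>> jog_arm(moves=[[[-0.2,-0.46,0],0,5],[[0,0,0],0,5]])

```text
t: 30.22
tool_pos: [0.5412, 0.0133, 0.0606]
tcp_rot: [0.641, 3.074, 0.003]
contact_force: [7.8, 0.8, 2.5]
opening: 0.103
```

```bash
python3 st.py
```

```text
t 30.23 pos [0.5412 0.0133 0.0606] open 9.8 yawCCW 1.1596 tq [ 0.239 -1.274 -0.059] F [7.8 0.8 2.5] q6 -1.2357 e6 -0.045
```

>>> jog_arm(moves=[[[-0.2,-0.46,0],0,5],[[0,0,0],0,5]])

```text
t: 30.48
tool_pos: [0.5412, 0.0129, 0.0606]
tcp_rot: [0.641, 3.074, 0.003]
contact_force: [7.2, 1.9, 2.4]
opening: 0.104
```

```bash
python3 st.py
```

```text
t 30.48 pos [0.5412 0.0129 0.0606] open 9.9 yawCCW 1.1596 tq [ 0.248 -1.257 -0.023] F [7.2 1.9 2.4] q6 -1.2366 e6 -0.045
```

>>> jog_arm(moves=[[[-0.2,-0.46,0],0,5],[[0,0,0],0,5]])

```text
t: 30.72
tool_pos: [0.5412, 0.0124, 0.0606]
tcp_rot: [0.641, 3.074, 0.003]
contact_force: [7.2, 1.5, 2.9]
opening: 0.101
```

```bash
python3 st.py
```

```text
t 30.73 pos [0.5412 0.0124 0.0606] open 9.6 yawCCW 1.1596 tq [ 0.268 -1.258  0.008] F [7.2 1.5 2.9] q6 -1.2375 e6 -0.045
```

>>> jog_arm(moves=[[[-0.2,-0.46,0],0,5],[[0,0,0],0,5]])

```text
t: 30.98
tool_pos: [0.5412, 0.0119, 0.0606]
tcp_rot: [0.641, 3.074, 0.003]
contact_force: [6.8, 1.8, 1.9]
opening: 0.101
```

```bash
python3 st.py
```

```text
t 30.98 pos [0.5412 0.0119 0.0606] open 9.6 yawCCW 1.1596 tq [ 0.215 -1.259 -0.091] F [6.8 1.8 1.9] q6 -1.2385 e6 -0.045
```

>>> jog_arm(moves=[[[-0.2,-0.46,0],0,5],[[0,0,0],0,5]])

```text
t: 31.22
tool_pos: [0.5412, 0.0113, 0.0606]
tcp_rot: [0.641, 3.074, 0.003]
contact_force: [6.5, 2.0, 2.7]
opening: 0.102
```

```bash
python3 st.py;python3 - <<'E'
from h import *
f=optics.grab_frame("top");cv2.imwrite("pics/top5.png",cv2.resize(f["img"][200:280,250:380,::-1],None,fx=6,fy=6,interpolation=cv2.INTER_CUBIC))
f=optics.grab_frame("wrist");cv2.imwrite("pics/w6.png",f["img"][:,:,::-1])
E
```

```text
t 31.23 pos [0.5412 0.0113 0.0606] open 9.7 yawCCW 1.1595 tq [ 0.238 -1.29  -0.075] F [6.5 2.  2.7] q6 -1.2394 e6 -0.045
```

View pics/top5.png

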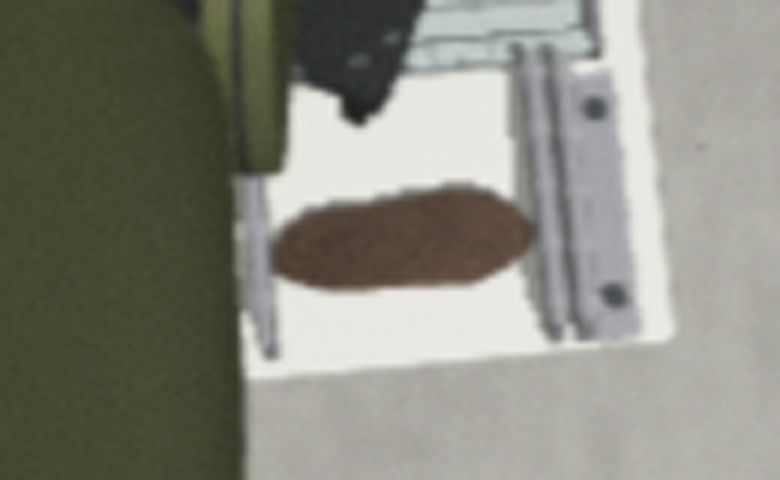

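View pics/w6.png

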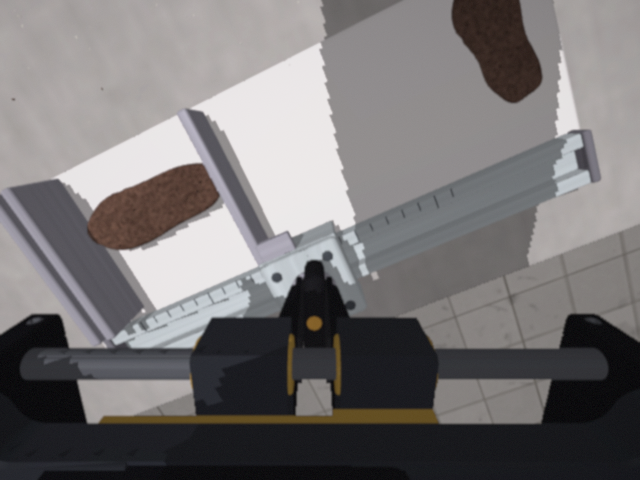

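>>> jog_arm(moves=[[[-0.2,-0.46,0],0,5],[[0,0,0],0,5]])

```text
t: 31.58
tool_pos: [0.5413, 0.0109, 0.0606]
tcp_rot: [0.641, 3.074, 0.003]
contact_force: [6.3, 1.6, 2.3]
opening: 0.101
```

```bash
python3 st.py
```

```text
t 31.57 pos [0.5413 0.0109 0.0606] open 9.6 yawCCW 1.1596 tq [ 0.286 -1.295 -0.008] F [6.3 1.6 2.3] q6 -1.2403 e6 -0.045
```

>>> jog_arm(moves=[[[-0.2,-0.46,0],0,5],[[0,0,0],0,5]])

```text
t: 31.82
tool_pos: [0.5413, 0.0103, 0.0606]
tcp_rot: [0.641, 3.074, 0.003]
contact_force: [7.2, 1.0, 2.5]
opening: 0.104
```

```bash
python3 st.py
```

```text
t 31.82 pos [0.5413 0.0103 0.0606] open 9.9 yawCCW 1.1596 tq [ 0.31  -1.283 -0.05 ] F [7.2 1.  2.5] q6 -1.2413 e6 -0.045
```

>>> jog_arm(moves=[[[-0.2,-0.46,0],0,5],[[0,0,0],0,5]])

```text
t: 32.08
tool_pos: [0.5413, 0.0099, 0.0606]
tcp_rot: [0.641, 3.074, 0.003]
contact_force: [6.9, 2.3, 3.1]
opening: 0.103
```

```bash
python3 st.py
```

```text
t 32.08 pos [0.5413 0.0099 0.0606] open 9.8 yawCCW 1.1596 tq [ 0.267 -1.272  0.002] F [6.9 2.3 3.1] q6 -1.2422 e6 -0.045
```

>>> jog_arm(moves=[[[-0.2,-0.46,0],0,5],[[0,0,0],0,5]])

```text
t: 32.33
tool_pos: [0.5413, 0.0095, 0.0606]
tcp_rot: [0.641, 3.074, 0.003]
contact_force: [6.4, 2.4, 3.0]
opening: 0.102
```

```bash
python3 st.py
```

```text
t 32.33 pos [0.5413 0.0095 0.0606] open 9.7 yawCCW 1.1596 tq [ 0.339 -1.28  -0.058] F [6.4 2.4 3. ] q6 -1.2431 e6 -0.045
```

>>> jog_arm(moves=[[[-0.2,-0.46,0],0,5],[[0,0,0],0,5]])

```text
t: 32.58
tool_pos: [0.5413, 0.0092, 0.0606]
tcp_rot: [0.641, 3.074, 0.004]
contact_force: [7.1, 2.8, 1.9]
opening: 0.104
```

```bash
python3 st.py
```

```text
t 32.58 pos [0.5413 0.0092 0.0606] open 9.9 yawCCW 1.1595 tq [ 0.454 -1.303 -0.079] F [7.1 2.8 1.9] q6 -1.2441 e6 -0.045
```

>>> jog_arm(moves=[[[-0.2,-0.46,0],0,5],[[0,0,0],0,5]])

```text
t: 32.83
tool_pos: [0.5413, 0.0089, 0.0606]
tcp_rot: [0.641, 3.074, 0.004]
contact_force: [6.4, 3.7, 2.4]
opening: 0.101
```

```bash
python3 st.py;python3 - <<'E'
from h import *
f=optics.grab_frame("top");cv2.imwrite("pics/top6.png",cv2.resize(f["img"][200:280,250:380,::-1],None,fx=6,fy=6,interpolation=cv2.INTER_CUBIC))
f=optics.grab_frame("wrist");cv2.imwrite("pics/w7.png",cv2.resize(f["img"][90:350,0:340,::-1],None,fx=2.3,fy=2.3,interpolation=cv2.INTER_CUBIC))
E
```

```text
t 32.83 pos [0.5413 0.0089 0.0606] open 9.6 yawCCW 1.1594 tq [ 0.605 -1.27  -0.044] F [6.4 3.7 2.4] q6 -1.245 e6 -0.045
```

View pics/w7.png

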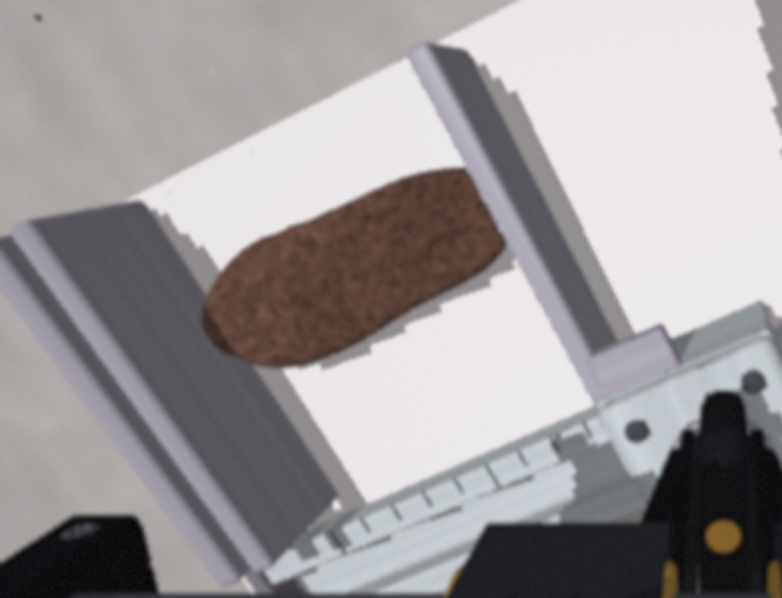

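View pics/top6.png

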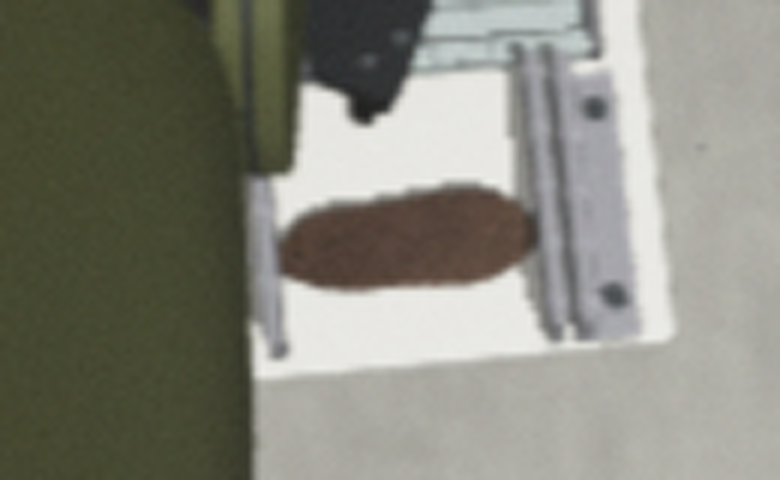

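Contact: Fy is up from about 1.7 to 3.7 N and the moment has doubled, with the biscuit touching the plate (500,220) and the guide (205,310). I'll take one more small step.

>>> jog_arm(moves=[[[-0.2,-0.46,0],0,5],[[0,0,0],0,5]])

```text
t: 33.17
tool_pos: [0.5413, 0.0086, 0.0606]
tcp_rot: [0.642, 3.074, 0.005]
contact_force: [7.6, 3.6, 2.0]
opening: 0.105
```

```bash
python3 st.py; python3 av.py
```

```text
t 33.17 pos [0.5413 0.0086 0.0606] open 10.0 yawCCW 1.1593 tq [ 0.789 -1.366 -0.025] F [7.6 3.6 2. ] q6 -1.2459 e6 -0.045
33.375 [-0.025 -0.061  0.033 -0.078 -0.094] tqz -0.045 e6 [-0.045 -0.044 -0.044 -0.044 -0.044] [7.5 3.7 2.5]
```

>>> jog_arm(moves=[[[0,0,0],0.05,5],[[0,0,0],0.07,5],[[0,0,0],0.07,5],[[0,0,0],0.07,5],[[0,0,0],0.05,5],[[0,0,0],0,5]])

```text
t: 34.17
tool_pos: [0.5412, 0.0085, 0.0606]
tcp_rot: [1.109, 2.939, 0.005]
contact_force: [6.3, 3.1, 2.0]
opening: 0.106
```

```bash
python3 st.py
```

```text
t 34.17 pos [0.5412 0.0085 0.0606] open 10.1 yawCCW 0.8494 tq [ 0.712 -1.277  0.02 ] F [6.3 3.1 2. ] q6 -0.9358 e6 0.105
```

>>> jog_arm(moves=[[[0,0,0],0.06,5],[[0,0,0],0.08,5],[[0,0,0],0.08,5],[[0,0,0],0.08,5],[[0,0,0],0.08,5],[[0,0,0],0.08,5],[[0,0,0],0.08,5],[[0,0,0],0.06,5],[[0,0,0],0,5]])

```text
t: 35.3
tool_pos: [0.541, 0.0084, 0.0607]
tcp_rot: [-1.927, -2.48, -0.004]
contact_force: [5.4, 3.8, 3.6]
opening: 0.103
```

```bash
python3 st.py
```

```text
t 35.3 pos [0.541  0.0084 0.0607] open 9.8 yawCCW 0.2496 tq [ 0.506 -1.091  0.058] F [5.4 3.8 3.6] q6 -0.3359 e6 0.152
```

>>> jog_arm(moves=[[[0,0,0],0.05,5],[[0,0,0],0.07,5],[[0,0,0],0.07,5],[[0,0,0],0.06,5],[[0,0,0],0,5]])

```text
t: 35.92
tool_pos: [0.5408, 0.0083, 0.0607]
tcp_rot: [-2.221, -2.22, -0.003]
contact_force: [5.3, 2.8, 4.2]
opening: 0.107
```

```bash
python3 st.py
```

```text
t 35.92 pos [0.5408 0.0083 0.0607] open 10.1 yawCCW -0.0004 tq [ 0.486 -0.936  0.085] F [5.3 2.8 4.2] q6 -0.086 e6 0.169
```

>>> jog_arm(moves=[[[0,0,0],0.05,5],[[0,0,0],0.05,5],[[0,0,0],0,5],[[0,0,0],0,5]])

```text
t: 36.42
tool_pos: [0.5408, 0.0083, 0.0608]
tcp_rot: [-2.329, -2.107, -0.003]
contact_force: [4.7, 2.3, 5.3]
opening: 0.102
```

```bash
python3 st.py
```

```text
t 36.42 pos [0.5408 0.0083 0.0608] open 9.7 yawCCW -0.1 tq [ 0.533 -0.852  0.062] F [4.7 2.3 5.3] q6 0.0137 e6 0.092
```

>>> jog_arm(moves=[[[0,0,0],0.05,5],[[0,0,0],0.05,5],[[0,0,0],0.05,5],[[0,0,0],0,5],[[0,0,0],0,5]])

```text
t: 37.05
tool_pos: [0.5407, 0.0084, 0.0608]
tcp_rot: [-2.48, -1.926, -0.002]
contact_force: [4.8, 4.0, 4.9]
opening: 0.103
```

```bash
python3 st.py; python3 av.py
```

```text
t 37.05 pos [0.5407 0.0084 0.0608] open 9.8 yawCCW -0.2499 tq [ 0.444 -0.769  0.089] F [4.8 4.  4.9] q6 0.1637 e6 0.103
37.25 [0.089 0.076 0.102 0.104 0.072] tqz 0.089 e6 [0.103 0.102 0.102 0.102 0.102] [4.8 3.5 5.4]
```

>>> jog_arm(moves=[[[0,0,0],-0.02,5],[[0,0,0],-0.01,12],[[0,0,0],0,20],[[0,0,0],0,30],[[0,0,0],0,36],[[0,0,0],0,36]])

```text
t: 38.05
tool_pos: [0.539, 0.0072, 0.0592]
tcp_rot: [-2.45, -1.963, 0.004]
contact_force: [-0.4, -0.1, 0.8]
opening: 0.374
```

```bash
python3 st.py
```

```text
t 38.05 pos [0.539  0.0072 0.0592] open 35.6 yawCCW -0.22 tq [-0.058  0.002 -0.011] F [-0.4 -0.1  0.8] q6 0.134 e6 -0.0
```

>>> jog_arm(moves=[[[0,0,-5],0,36],[[0,0,-15],0,36],[[0,0,-30],0,36],[[0,0,-40],0,36],[[0,0,-45],0,36],[[0,0,-15],0,36],[[0,0,0],0,36]])

```text
t: 38.92
tool_pos: [0.5413, 0.0071, 0.2122]
tcp_rot: [2.45, 1.963, 0.003]
contact_force: [0.2, 0.0, -0.9]
opening: 0.377
```

```bash
python3 st.py;python3 - <<'E'
from h import *
T=tool()
f=optics.grab_frame("wrist");cv2.imwrite("pics/w8.png",f["img"][:,:,::-1])
f=optics.grab_frame("scene");cv2.imwrite("pics/sc8.png",cv2.resize(f["img"][175:295,225:385,::-1],None,fx=5,fy=5,interpolation=cv2.INTER_CUBIC))
E
```

```text
t 38.92 pos [0.5413 0.0071 0.2122] open 35.8 yawCCW -0.22 tq [-0.101  0.122  0.012] F [ 0.2  0.  -0.9] q6 0.134 e6 0.0
```

View pics/w8.png

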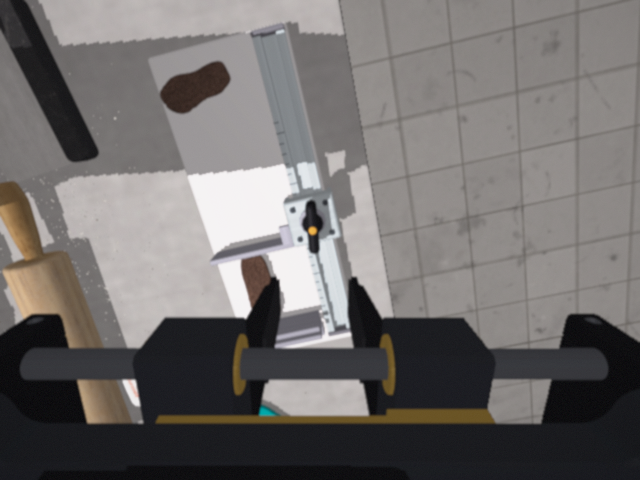

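View pics/sc8.png

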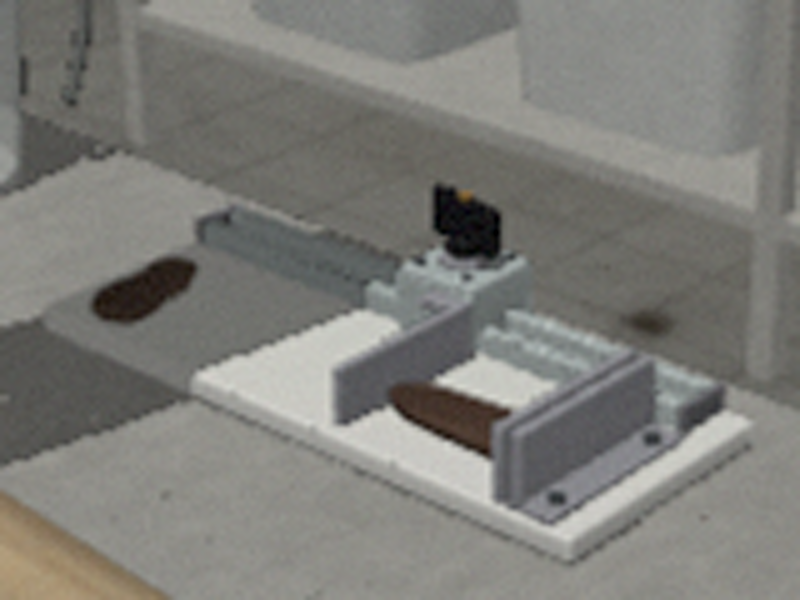

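>>> jog_arm(moves=[[[0,0,-45],0,36],[[0,0,-45],0,36],[[0,0,-45],0,36],[[40,-10,-15],0,36],[[40,-10,0],0,36],[[40,-10,0],0,36],[[40,-10,0],0,36],[[40,-10,0],0,36],[[40,-10,0],0,36],[[20,0,0],0,36]])

```text
t: 40.28
tool_pos: [0.5381, 0.2755, 0.3579]
tcp_rot: [-2.449, -1.966, 0.007]
contact_force: [-0.6, 0.1, 0.3]
opening: 0.381
```

```bash
python3 st.py;python3 - <<'E'
from h import *
f=optics.grab_frame("top");cv2.imwrite("pics/top9.png",f["img"][:,:,::-1]);cv2.imwrite("pics/top9z.png",cv2.resize(f["img"][185:285,230:370,::-1],None,fx=5.6,fy=5.6,interpolation=cv2.INTER_CUBIC))
f=optics.grab_frame("wrist");cv2.imwrite("pics/w9.png",f["img"][:,:,::-1])
E
```

```text
t 40.27 pos [0.5381 0.2755 0.3579] open 36.2 yawCCW -0.218 tq [-0.063  0.094  0.038] F [-0.6  0.1  0.3] q6 0.6025 e6 -0.11
```

View pics/top9z.png

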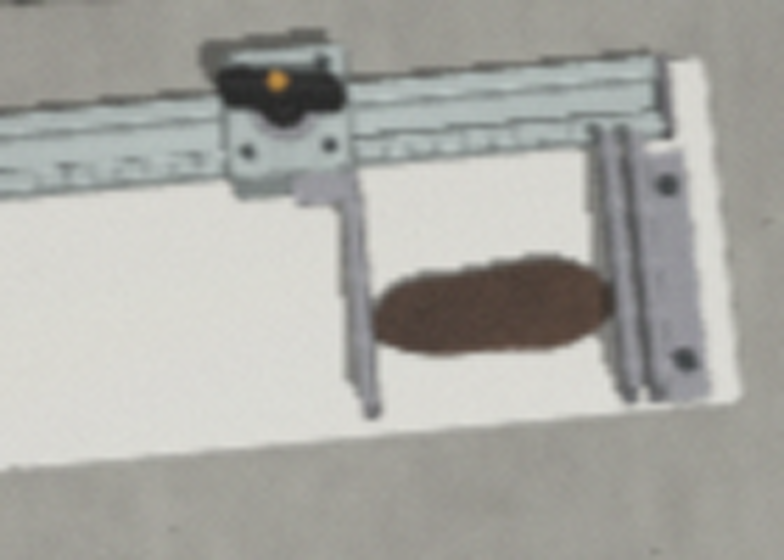

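View pics/w9.png

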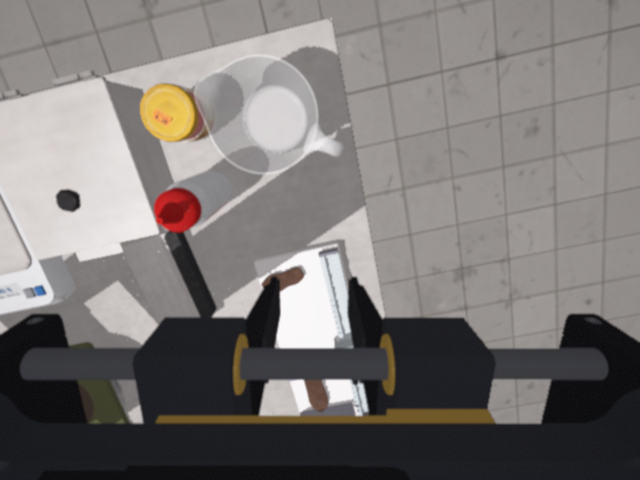

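The top view shows the biscuit touching both the plate (373,325) and the guide (612,290). The knob is turned about 0.2 rad past the rail direction on the tight side. I'll let the arm settle and hand in.

>>> jog_arm(moves=[[[0,0,0],0,36],[[0,0,0],0,36]])

```text
t: 40.62
tool_pos: [0.5391, 0.2728, 0.3606]
tcp_rot: [2.453, 1.962, -0.0]
contact_force: [-0.5, -0.7, 0.1]
opening: 0.379
```

```bash
python3 st.py; python3 -c "
from workcell import hand_in
print(hand_in())"
```

```text
t 40.62 pos [0.5391 0.2728 0.3606] open 36.0 yawCCW -0.2216 tq [-0.084  0.054  0.031] F [-0.5 -0.7  0.1] q6 0.6014 e6 -0.003
the job is handed in; nothing more can be done
None
```

The job is done and handed in at 40.6 s; no verdict was reported.

- **Freeing the knob:** I rocked it between the two jams, leaning about 0.25 N m for at least 0.5 s at each end. The most I estimate reached the stem was 0.26 N m (0.043 rad), well under its limit. I made three full leans (loosening, tightening, loosening). It then ran free on the next tightening swing, so the fourth lean you described was never needed as a separate hold. A shorter earlier hold may have counted.
- **Opening and sliding:** I turned the knob open to about 1.16 rad, which let the stop slide with about 2 N. I slid it about 66 mm, until the push rose to about 4 N. That leaves only a few newtons on the biscuit, far below the 25 N at which it breaks.
- **Tightening and letting go:** I turned the knob back to about -0.2 rad, past the tight mark but not to the -0.7 end, then released it and moved the arm clear.

**Last checks:**
- The last top view showed the biscuit touching both the stop plate and the knife guide.
- The knob was turned to the tight side.
- The other things I could see had not moved, but I did not measure them.
- The slide came out about 3.5 mm longer than my first estimate from the pictures (62.6 mm). I relied on the force and the final pictures instead.
- I did not test the clamp by pushing on it after release.
- There was a steady sideways force of 5 to 8 N on the gripper while the knob was held, from not being exactly on its axis.

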